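# Hold the ball pan ready over the beaker

### The arm

A 7-joint arm with a two-finger parallel gripper is mounted at the origin on a cart in front of the work surface, level with it; the furniture and walls round the work are solid. World frame = base frame: x ahead of the robot, y to its left, z up, the work surface at z = 0. Lengths are in m, angles in rad, forces in N, time in s.
With the tool pointing down it reaches from about 0.4 to 0.925 m from the base axis. Payload 4.1 kg.
Tool frame: the origin (TCP) lies where the fingers leave the gripper's body, on its centre line; the fingertips stand 73 mm ahead of it and the grasp point (between the pads) lies 54 mm ahead of it (manip.tcp_to_grasp is the distance from the TCP to the grasp point, in m); y points along the fingers, x is the direction in which the jaws open and shut, and the axes are right-handed (so a half turn about y gives the same grasp; the last joint's range is limited). The gripper opens to 85 mm and grips with 20 to 120 N. Pads are 22 mm wide; open, the fingers measure 114 mm over their backs; the gripper's body (76 mm by 85 mm) begins 54 mm behind the grasp point. The pads swing forward as they close: fully open they stand 13 mm farther back than shut.
Start: joints at [1.217, 0.398, 0.045, 1.537, -0.019, 1.207, -0.051], TCP at [0.164, -0.629, 0.304] pointing down, gripper open.
Joint ranges: [-2.82, 2.82], [-0.49, 2.23], [-1.37, 1.46], [0, 2.46], [-1.36, 4.5], [0.23, 2], [-2.94, 2.94]. Speed limits (rad/s): [2.57, 2.57, 3.14, 3.14, 3.14, 3.14, 3.14].

### API

Orientations are given as a rotation vector (axis times angle).
In Python, from bench import status, capture, camera_params, job, manip gives the robot as it stands. The module is installed in compiled form; this text tells all that it offers.
- The arm moves only by the shell command python3 -m pendant 'ROWS' [FORCE]. ROWS is JSON, a list of rows, each an object of numbers: "dx", "dy", "dz": the shift along the tool's x, y, z in m; "twist": the turn about the tool's y in rad; "jaw": the finger opening in m, from 0 to 0.0854. A call has 1 to 12 rows; each row is the pose to reach, as a shift and turn from the pose measured when the call began, along the tool's axes at that moment; what a row does not reach only later rows make up. A row lasts 1/10 s, in which the tool goes at most 50 mm and 8.59 degrees, less where a joint would pass 70% of its speed; a pose out of reach is approached as far as the arm can. A call with a gripper value outside its range is refused whole. The fingers move at their own pace and stop on an object; FORCE is the grip in N (left out, the last holds). Time passes only in rows, so rows that repeat a pose let the fingers close. It gives the time, the measured TCP pose, the force and the opening at its end, in the units of the state.
- status.read_state(): the state, without advancing time (a new reading comes with each control period).
- capture(name): name is "side" or "top" or "wrist"; returns (picture, depth): 480x640x3 uint8, blue, green, red; 480x640 float32, m along the optical axis (not along the pixel's ray), 0 where there is no reading.
- camera_params(name): a dict with "vfov" (degrees; the focal length in pixels is half the picture's height over the tangent of half this angle, whatever the lens; pixels are square), "cx", "cy" (the principal point, pixels), "rvec" (rotation vector, rad) and "tvec" (3), from world to camera coordinates, as OpenCV has them. Camera axes: x right, y down, z forward; pixel columns grow to the right and rows downward; lengths in m; the calibration is good to about 2 mm. A picture is of the moment at which its call begins: read the wrist's pose just before it. camera_params takes no time and is no camera call; for the wrist camera it gives the pose at the moment of the call.
- job.hand_in(): hands the job in, once; it reports no verdict.
The state is a dict: "time_s": time; "joint_pos": joint angles; "qvel": joint speeds; "joint_torque": joint torques, N m; "tool_pos": TCP position; "tcp_rot": TCP orientation; "ft_force": force on the tool from outside, world axes, zero at the start; "wrist_torque": the same for the moment, N m; "gripper_width": finger opening in m.
Only numpy, scipy, OpenCV 4.12 (cv2) and the standard library are available. Lean on these libraries where they do the work, as an engineer would, in place of code of your own. Each camera call takes 0.05 s, during which the arm holds its last target. There are 200 camera calls.

### The job

Set the empty glass beaker upright on the cork coaster, so that it completes the row of vessels on the low wooden riser, and let go of it. Then take the balance pan by the wooden grip of its handle, lift it off its seat and turn it a quarter turn clockwise (seen from above), so that its pouring lip, which faces the robot at first, points to the robot's left, square to the row, and the tip of the lip is over the middle of the beaker, close above its mouth without touching it. Keep the pan level and the loose steel ball centred inside the engraved ring all the while, leave the bottles and the other things alone, and finish still holding the pan there, steady; do not put it down.

Things in the scene. Friction and masses are not known exactly. Their poses are not given: they have to be found in the camera images.
- riser: low fixed plywood riser, 270 mm (its x) by 90 mm (its y), top 30 mm above the worktop; origin at the centre of its underside. Three places for vessels lie in a row along its x axis, at x = -75, 0 and +75 mm, y = 0: two hold bottles, one the coaster. Its y axis points roughly to the robot's left
- coaster: thin fixed round cork coaster, 62 mm wide, 2 mm thick, on the free place of the row (which place varies); origin at the centre of its underside, on the riser's top
- bottle_a: loose screw-cap bottle with a blue cap, 50 mm wide, 106 mm high, standing on the riser; its origin is the centre of its underside. To be left alone
- bottle_b: second bottle like it, 50 mm wide, 106 mm high, standing on the riser; its origin is the centre of its underside. To be left alone
- beaker_center (a point): centre (half-way up) of the loose empty glass beaker, 53 mm wide, 70 mm high, 0.065 kg, open at the top, standing on the worktop right of the pan; its underside lies 35 mm below this point. Grasp it across its outside
- seat: fixed round grey seat, 94 mm wide, 22 mm high, with an open recess 8 mm deep that holds the pan's foot loosely; origin at the centre of its underside
- pan_grip (a point): centre of the wooden grip bar of the pan's handle: 14 mm thick along the pan's x, 52 mm long along the pan's y, 22 mm high, straight above the middle of the pan, where the pan balances. Two thin rods rise to it from the rim at y = +-65 mm. The pan's underside lies 98 mm, the top of its rim 70 mm below this point. The pan's x axis points from its middle to the pouring lip, z up
- pan_lip (a point): tip of the pan's open pouring lip (a 40 mm wide channel), 85 mm out from the pan's middle along its x axis and 77 mm below the grip centre; the lip's walls reach 7 mm above and its underside 3 mm below this point
- pan_mid (a point): middle of the inner floor of the pan, 86 mm straight below the grip centre; an engraved ring of radius 22 mm is drawn about it. The pan (about 0.2 kg without the ball) is a shallow aluminium dish 129 mm wide that slopes up 8 degrees from its middle, with an open lip on one side
- ball_center (a point): centre of the loose steel ball, 22 mm wide, 0.044 kg, which rolls easily, lying free in the middle of the pan
- timer: loose small timer, 64x64x23 mm, on the worktop; origin at the centre of its underside. A bystander
- tape_roll: loose roll of tape lying flat, 92 mm wide, 24 mm high; origin at the centre of its underside. A bystander
Not all that is in view belongs to the job. There is more than one size of the part that bears beaker_center; the job needs the middle-sized.

How it is judged:
On the way, in this order (a step that is already met when the one before it is completed fails the run):
1. the beaker stands upright on the coaster, let go, the pan still on its seat (horizontal distance between beaker_center and coaster below 0.01 m and height (world z) of beaker_center below 0.072 m and angle between beaker_center's own z axis and vertical below 0.1 rad and contact force between the fingers and beaker below 0.1 N and linear speed of beaker below 0.02 m/s and distance of pan_grip from where it was at the start of the episode below 0.01 m), for 0.2 s.
2. the pan is held by the grip clear of its seat, level, the ball in the ring (height (world z) of pan_mid above 0.055 m and contact force between the fingers and pan above 1 N and horizontal distance between ball_center and pan_mid below 0.022 m and contact force between pan and seat below 0.05 N), for 0.2 s.
At the end, for the whole second after the job is handed in: Beaker upright and released, within 10 mm of the coaster's centre. Pan held by the fingers alone, still, level within 0.10 rad, lip square to the row within 0.14 rad, its tip within 15 mm of the beaker's axis and 3 to 80 mm above its mouth; ball centre within 22 mm of the pan's middle (horizontal distance between beaker_center and coaster below 0.01 m and height (world z) of beaker_center below 0.072 m and angle between each of beaker_center, pan_mid's own z axis and vertical below 0.1 rad and contact force between the fingers and beaker below 0.1 N and horizontal distance between pan_lip and beaker_center below 0.015 m and z of pan_lip in the frame of beaker_center between 0.038 and 0.115 m and angle between the x axis of pan_lip and the y axis of riser, either way round below 0.14 rad and y of pan_lip in the frame of riser above -0.03 m and y of pan_mid in the frame of riser below -0.05 m and horizontal distance between ball_center and pan_mid below 0.022 m and contact force between the fingers and pan above 1 N and contact force between pan and beaker below 0.05 N and contact force between pan and seat below 0.05 N and contact force between pan and riser below 0.05 N and contact force between pan and bottle_a below 0.05 N and contact force between pan and bottle_b below 0.05 N and linear speed of pan below 0.02 m/s); the arm keeps its last pose, push and grip.
It fails at once if the ball left the ring in the middle of the pan (not (horizontal distance between ball_center and pan_mid below 0.022 m)).
It fails at once if the pan was tilted by more than 0.17 rad (angle between pan_mid's own z axis and vertical above 0.17 rad).
It fails at once if a bottle of the row was shifted by more than 12 mm or knocked over (distance of any of bottle_a, bottle_b from where it was at the start of the episode above 0.012 m or angle between any of bottle_a, bottle_b's own z axis and vertical above 0.3 rad).
It fails at once if the timer or the tape roll was shifted by more than 20 mm (distance of any of timer, tape_roll from where it was at the start of the episode above 0.02 m).
It also fails if it takes over 64 s, if anything falls off the work surface, if the arm or the gripper's body presses on something with over 40 N, if the wrist force passes 120 N, or if a joint passes its speed limit or range.

## Working session

There is one attempt and no reset: what is moved stays moved. The work goes in short steps, Python scripts to look and compute and a shell command to move; the robot and the scene stay as the last step left them, time stands still between calls to the robot, and variables do not carry over. Pictures are saved under pics/ and viewed, about 8 in all and at most 12, crops included, and the job is handed in when it is done.

```bash
mkdir -p pics; cat > h.py <<'E'
import numpy as np, cv2
from scipy.spatial.transform import Rotation as R
from bench import status, capture, camera_params, job, manip
def cam(n):
    p=camera_params(n); f=240/np.tan(np.radians(p['vfov'])/2)
    Rm=cv2.Rodrigues(np.array(p['rvec'],float))[0]; t=np.array(p['tvec'],float)
    return f,p['cx'],p['cy'],Rm,t
def ray(c,u,v,z):
    f,cx,cy,Rm,t=c; d=Rm.T@np.array([(u-cx)/f,(v-cy)/f,1]); o=-Rm.T@t
    return o+d*(z-o[2])/d[2]
def cloud(c,D):
    f,cx,cy,Rm,t=c; v,u=np.mgrid[:480,:640]
    P=np.stack([(u-cx)/f*D,(v-cy)/f*D,D],-1)
    return (P-t)@Rm
def proj(c,X):
    f,cx,cy,Rm,t=c; q=Rm@np.array(X)+t; return f*q[0]/q[2]+cx,f*q[1]/q[2]+cy
def tool():
    s=status.read_state(); return np.array(s['tool_pos']),R.from_rotvec(s['tcp_rot']).as_matrix(),s
E
python3 - <<'E'
from h import *
for n in ['top','side']:
    im,D=capture(n); c=cam(n); cv2.imwrite(f'pics/{n}0.png',im); np.save(f'{n}0.npy',D); print(n,camera_params(n),-c[3].T@c[4])
p,Rm,s=tool(); print(p,Rm.round(3),s,manip.tcp_to_grasp)
E
```

```text
top {'vfov': 57.01140760571961, 'cx': 311.99108121236856, 'cy': 239.9503675067863, 'rvec': array([ 2.16343073, -2.11438754,  0.19895901]), 'tvec': array([-0.18840946,  0.5045148 ,  1.10156837])} [ 0.3139078  -0.16196213  1.17418753]
side {'vfov': 48.76274619734912, 'cx': 316.25630690657164, 'cy': 238.64431178096422, 'rvec': array([ 0.50837783, -2.45127483,  1.57080677]), 'tvec': array([0.39451087, 0.25554601, 0.76082611])} [0.15699387 0.69375418 0.54208581]
[ 0.16374201 -0.62858705  0.30297284] [[ 0.252 -0.001  0.968]
 [-0.968  0.002  0.252]
 [-0.002 -1.    -0.   ]] {'time_s': 0.1, 'joint_pos': array([ 1.2170278 ,  0.39911992,  0.0450239 ,  1.53773811, -0.01869164,
        1.20690426, -0.05070392]), 'qvel': array([-0.00094712, -0.00096839, -0.00160977, -0.00083196, -0.00115123,
       -0.00020022,  0.00087505]), 'joint_torque': array([ 3.25151508e-03, -4.76264119e+01,  1.36997357e+00, -2.54946935e+01,
        1.18332251e-02,  5.11025733e-03,  1.54130754e-05]), 'tool_pos': array([ 0.16374201, -0.62858705,  0.30297284]), 'tcp_rot': array([-1.3180565 ,  1.02046972, -1.01804285]), 'ft_force': array([-0.55620628, -0.13347457, -0.05251024]), 'wrist_torque': array([ 0.00232827,  0.01282885, -0.00145244]), 'gripper_width': 0.0854638151391845} 0.0539
```

View pics/top0.png

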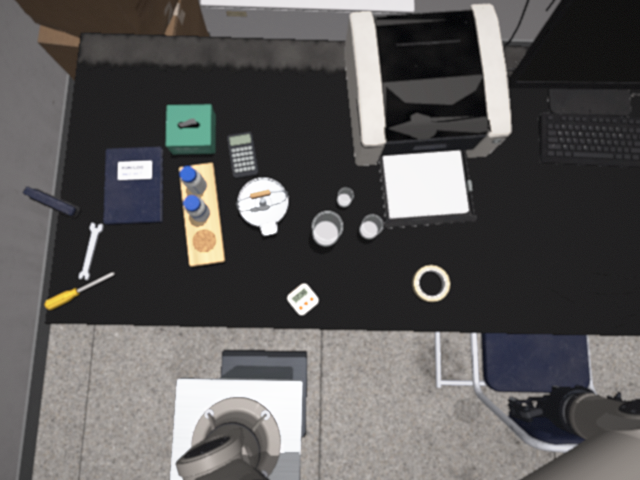

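View pics/side0.png

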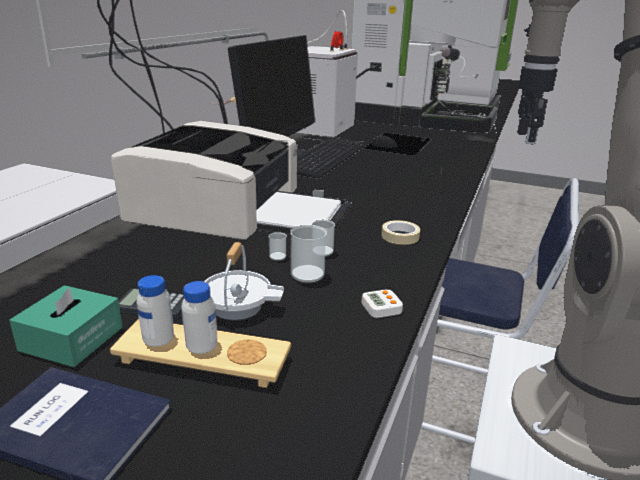

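The top view shows three beakers: small (345,197), large (326,229) and a third at (371,227). The one at (371,227) should be the middle-sized one. The riser is at about (203,215), the coaster at (204,240), the pan at (262,203) with its lip at (268,230), the timer at (303,299) and the tape at (431,283). I'll measure these and confirm the beaker in a crop.

```bash
python3 - <<'E'
from h import *
im=cv2.imread('pics/top0.png'); D=np.load('top0.npy'); c=cam('top'); P=cloud(c,D)
s=cv2.imread('pics/side0.png'); 
hsv=cv2.cvtColor(im,cv2.COLOR_BGR2HSV)
# riser
m=((hsv[...,0]>8)&(hsv[...,0]<32)&(hsv[...,1]>70)&(hsv[...,2]>90)).astype(np.uint8)
m[:150]=0;m[280:]=0;m[:,:165]=0;m[:,300:]=0
cs,_=cv2.findContours(m,0,1)
for k in cs:
    if cv2.contourArea(k)>25: print('wood',cv2.contourArea(k),cv2.minAreaRect(k))
k=max(cs,key=cv2.contourArea)
W=np.array([ray(c,u,v,0.03)[:2] for u,v in k[:,0]],np.float32)
print('riser',cv2.minAreaRect(W), cv2.boxPoints(cv2.minAreaRect(W)))
# cork by colour: darker/more red
print('px',[hsv[240,204].tolist(),hsv[225,215].tolist(),hsv[195,262].tolist()])
m2=((P[...,2]>0.02)&(P[...,2]<0.05)); 
# depth heights near objects
for n,(u,v) in dict(coast=(204,240),grip=(262,194),ball=(264,203),lip=(268,228),med=(371,227),sm=(345,197),big=(326,229)).items():
    print(n,P[v-1:v+2,u-1:u+2].reshape(-1,3).mean(0).round(3))
a=cv2.resize(im[170:270,170:390],None,fx=3.6,fy=3.6,interpolation=cv2.INTER_CUBIC)
b=cv2.resize(s[210:300,190:350],None,fx=2.4,fy=2.4,interpolation=cv2.INTER_CUBIC)
o=np.zeros((a.shape[0]+b.shape[0],a.shape[1],3),np.uint8);o[:a.shape[0]]=a;o[a.shape[0]:,:b.shape[1]]=b
cv2.imwrite('pics/crop1.png',o)
E
```

```text
wood 66.5 ((259.4882507324219, 193.9470672607422), (4.664005279541016, 19.415279388427734), 77.47119140625)
wood 79.5 ((184.91090393066406, 189.60891723632812), (18.109676361083984, 9.651860237121582), 84.2894058227539)
wood 2262.0 ((200.9129638671875, 214.01022338867188), (101.65187072753906, 37.21393585205078), 83.2901611328125)
riser ((0.5765503644943237, 0.11803362518548965), (0.2754904329776764, 0.0962250605225563), 9.945815086364746) [[0.4325654  0.14163218]
 [0.44918507 0.04685324]
 [0.72053534 0.09443507]
 [0.70391566 0.189214  ]]
px [[15, 118, 214], [22, 68, 250], [15, 108, 161]]
coast [0.504 0.105 0.032]
grip [ 0.607 -0.051  0.122]
ball [ 0.605 -0.048  0.042]
lip [ 0.539 -0.061  0.035]
med [ 0.555 -0.336  0.004]
sm [ 0.638 -0.265  0.002]
big [ 0.546 -0.214  0.005]
```

View pics/crop1.png

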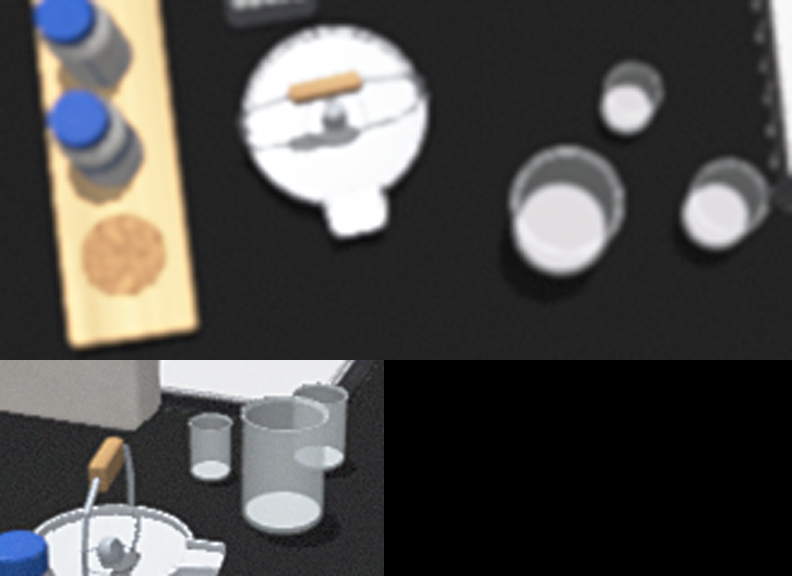

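The crop confirms the candidates. Crop floor discs: small at (628,108), large at (560,228), and the medium one at (715,215), i.e. full-image (369,230). The medium one is the target. Next I'll refine by fitting circles.

```bash
python3 - <<'E'
from h import *
im=cv2.imread('pics/top0.png'); c=cam('top'); hsv=cv2.cvtColor(im,cv2.COLOR_BGR2HSV)
def blobs(m,z,lab,amin=15):
    for k in cv2.findContours(m.astype(np.uint8),0,1)[0]:
        if cv2.contourArea(k)>amin:
            W=np.array([ray(c,u,v,z)[:2] for u,v in k[:,0]],np.float32)
            print(lab,cv2.minEnclosingCircle(k)[0],'circ',np.round(cv2.minEnclosingCircle(W)[0],4),round(cv2.minEnclosingCircle(W)[1],4),'rect',cv2.minAreaRect(W))
def roi(m,u0,u1,v0,v1):
    o=np.zeros_like(m);o[v0:v1,u0:u1]=m[v0:v1,u0:u1];return o
g=cv2.cvtColor(im,cv2.COLOR_BGR2GRAY)
blobs(roi(g>165,300,384,185,250),0.003,'floor')
blobs(roi(g>70,330,384,185,245),0.07,'rim?')
blobs(roi((hsv[...,0]<22)&(hsv[...,1]>95),190,220,225,260),0.032,'cork')
blobs(roi((hsv[...,0]>8)&(hsv[...,0]<30)&(hsv[...,1]>60)&(hsv[...,2]>90),245,280,185,200),0.123,'grip')
pan=roi(g>140,232,295,170,240)
k=max(cv2.findContours(pan.astype(np.uint8),0,1)[0],key=cv2.contourArea)
W=np.array([ray(c,u,v,0.042)[:2] for u,v in k[:,0]])
cen=np.array([0.605,-0.048])
for i in range(5):
    r=np.hypot(*(W-cen).T); w=W[(abs(r-.065)<.006)]
    s=np.linalg.lstsq(np.c_[2*w,np.ones(len(w))],(w**2).sum(1),rcond=None)[0]; cen=s[:2]
print('pan',cen,np.sqrt(s[2]+cen@cen),len(w))
lip=W[np.hypot(*(W-cen).T)>.073]; print('lip',lip.mean(0),lip)
print('ball',ray(c,262.5,202.5,0.037+0.005))
p,Rm,s=tool(); cw=cam('wrist'); print('wrist cam in tool',Rm.T@(-cw[3].T@cw[4]-p),'axis',Rm.T@cw[3].T@[0,0,1],camera_params('wrist')['vfov'])
E
```

```text
floor (368.5, 229.0) circ [ 0.5491 -0.3296] 0.0233 rect ((0.5490841865539551, -0.32895931601524353), (0.044088784605264664, 0.043113190680742264), 45.32870864868164)
floor (325.10516357421875, 233.1394805908203) circ [ 0.5359 -0.2124] 0.0338 rect ((0.5360065698623657, -0.2133888155221939), (0.06334112584590912, 0.06394033879041672), 46.44624710083008)
floor (343.8529357910156, 198.85293579101562) circ [ 0.6317 -0.2619] 0.018 rect ((0.6303391456604004, -0.2624790072441101), (0.03103041648864746, 0.03296613693237305), 1.4771569967269897)
rim? (371.0, 226.5) circ [ 0.543  -0.3265] 0.0347 rect ((0.5443189144134521, -0.3251771926879883), (0.05599460378289223, 0.06862109899520874), 46.00015640258789)
rim? (331.0, 227.0) circ [ 0.5393 -0.2242] 0.0444 rect ((0.5395001769065857, -0.23828189074993134), (0.08844104409217834, 0.03324980288743973), 0.834926426410675)
rim? (344.5555419921875, 196.88888549804688) circ [ 0.6194 -0.2578] 0.0273 rect ((0.6202734708786011, -0.2579900026321411), (0.05102342739701271, 0.043915506452322006), 0.328076034784317)
cork (204.0, 240.5) circ [0.5032 0.1055] 0.03
[... 472 characters left out ...]
 [ 0.52434077 -0.04637598]
 [ 0.52176013 -0.0490792 ]
 [ 0.52182405 -0.05167508]
 [ 0.5192451  -0.0543756 ]
 [ 0.51930891 -0.05697087]
 [ 0.52201586 -0.05946393]
 [ 0.52207981 -0.06206061]
 [ 0.52214376 -0.0646575 ]
 [ 0.52220771 -0.06725458]
 [ 0.52491738 -0.0697534 ]
 [ 0.52498147 -0.0723519 ]
 [ 0.52504557 -0.0749506 ]
 [ 0.52510967 -0.0775495 ]
 [ 0.52782206 -0.08005409]
 [ 0.53053678 -0.08256084]
 [ 0.53318932 -0.0824672 ]
 [ 0.53584394 -0.08237349]
 [ 0.53850063 -0.0822797 ]
 [ 0.5411594  -0.08218585]
 [ 0.54382025 -0.08209191]]
ball [ 0.60603614 -0.04436911  0.042     ]
wrist cam in tool [-0.00020358 -0.07021599  0.07624532] axis [ 0.0010123   0.95527079 -0.29573077] 60.31833565213109
```

```bash
python3 -m pendant '[{"dx":-0.02,"dz":0.045,"dy":0.02},{"dx":-0.04,"dz":0.09,"dy":0.04},{"dx":-0.06,"dz":0.135,"dy":0.06},{"dx":-0.08,"dz":0.18,"dy":0.06},{"dx":-0.1,"dz":0.225,"dy":0.06},{"dx":-0.12,"dz":0.27,"dy":0.06},{"dx":-0.14,"dz":0.315,"dy":0.06},{"dx":-0.16,"dz":0.36,"dy":0.06},{"dx":-0.18,"dz":0.405,"dy":0.06},{"dx":-0.193,"dz":0.44,"dy":0.06},{"dx":-0.193,"dz":0.448,"dy":0.06},{"dx":-0.193,"dz":0.448,"dy":0.06}]' 30
python3 - <<'E'
from h import *
p,Rm,s=tool(); c=cam('wrist'); im,D=capture('wrist'); cv2.imwrite('pics/w1.png',im)
print(p,Rm.round(3),s['joint_pos'].round(2)); print(proj(c,[.549,-.329,.003]),proj(c,[.549,-.329,.07]))
E
```

```text
[ 0.16374201 -0.62858705  0.30297284] [[ 0.252 -0.001  0.968]
 [-0.968  0.002  0.252]
 [-0.002 -1.    -0.   ]] [ 1.22  0.4   0.05  1.54 -0.02  1.21 -0.05]
(np.float64(-2.3724575946036452), np.float64(-541.0857388051236)) (np.float64(-118.3815293727859), np.float64(-776.4870458041845))validation failed for argument at $[0]...
```

View pics/w1.png

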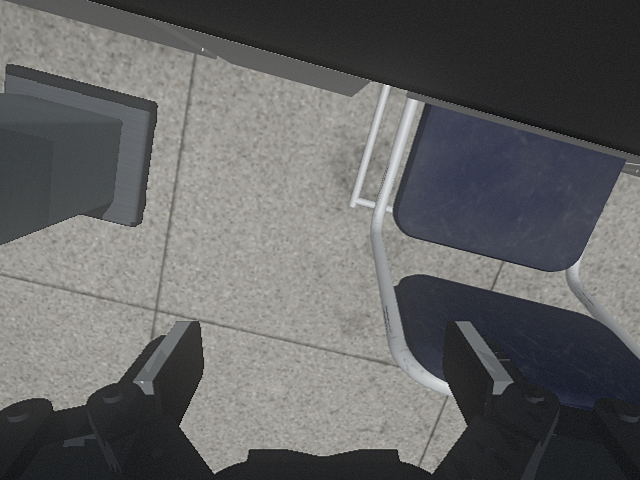

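The move was refused, so each row probably needs all five keys. The wrist view is still of the floor.

```bash
python3 -m pendant '[{"dx":-0.02,"dy":0.02,"dz":0.045,"twist":0,"jaw":0.085},{"dx":-0.04,"dy":0.04,"dz":0.09,"twist":0,"jaw":0.085},{"dx":-0.06,"dy":0.06,"dz":0.135,"twist":0,"jaw":0.085},{"dx":-0.08,"dy":0.06,"dz":0.18,"twist":0.02,"jaw":0.085},{"dx":-0.1,"dy":0.06,"dz":0.225,"twist":0.04,"jaw":0.085},{"dx":-0.12,"dy":0.06,"dz":0.27,"twist":0.06,"jaw":0.085},{"dx":-0.14,"dy":0.06,"dz":0.315,"twist":0.08,"jaw":0.085},{"dx":-0.16,"dy":0.06,"dz":0.36,"twist":0.08,"jaw":0.085},{"dx":-0.18,"dy":0.06,"dz":0.405,"twist":0.08,"jaw":0.085},{"dx":-0.193,"dy":0.06,"dz":0.44,"twist":0.08,"jaw":0.085},{"dx":-0.193,"dy":0.06,"dz":0.448,"twist":0.08,"jaw":0.085},{"dx":-0.193,"dy":0.06,"dz":0.448,"twist":0.08,"jaw":0.085}]' 30
```

```text
time_s: 1.35
tool_pos: [0.5501, -0.327, 0.2428]
tcp_rot: [-1.287, 1.078, -1.075]
ft_force: [-0.2, 0.0, 0.6]
gripper_width: 0.0847
```

```bash
python3 - <<'E'
from h import *
p,Rm,s=tool(); c=cam('wrist'); im,D=capture('wrist'); cv2.imwrite('pics/w2.png',im)
print(p,Rm.round(3),s['joint_pos'].round(2)); print(proj(c,[.549,-.329,.003]),proj(c,[.549,-.329,.07]))
g=cv2.cvtColor(im,cv2.COLOR_BGR2GRAY)
for k in cv2.findContours((g>150).astype(np.uint8),0,1)[0]:
    if cv2.contourArea(k)>300:
        W=np.array([ray(c,u,v,.003)[:2] for u,v in k[:,0]],np.float32)
        print(cv2.minEnclosingCircle(k),cv2.minEnclosingCircle(W))
E
```

```text
[ 0.55014988 -0.32701856  0.24284498] [[ 0.178 -0.001  0.984]
 [-0.984  0.002  0.178]
 [-0.002 -1.    -0.   ]] [ 0.56  0.43 -0.12  1.63  0.05  1.09 -0.97]
(np.float64(325.68383755602895), np.float64(224.95468463825222)) (np.float64(326.23206770851624), np.float64(251.35949784917648))
((446.5, 424.0), 31.197053909301758) ((0.385377436876297, -0.4703342914581299), 0.033973291516304016)
((74.5, 389.5), 36.09026336669922) ((0.3625648021697998, -0.13831613957881927), 0.033275965601205826)
((327.3172302246094, 243.40333557128906), 46.83147048950195) ((0.5333678126335144, -0.33335280418395996), 0.03838115930557251)
((130.28504943847656, 233.91856384277344), 87.95965576171875) ((0.5093141198158264, -0.1814374029636383), 0.07323562353849411)
((243.32508850097656, 92.21672821044922), 36.624244689941406) ((0.6308259963989258, -0.25410887598991394), 0.02500670775771141)
((533.233642578125, 110.0), 152.59933471679688) ((0.6546802520751953, -0.4698359966278076), 0.11207222938537598)
```

View pics/w2.png

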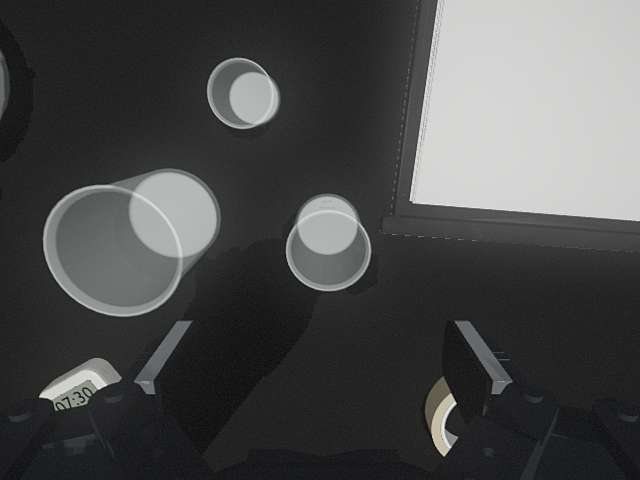

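The wrist view shows the medium beaker's rim at about (328,248) and its floor at (327,225), about 2 mm from the prediction. The pads are on both sides and the large beaker is clear. I'll go down and grip it.

```bash
python3 -m pendant '[{"dx":0.003,"dy":0.03,"dz":0,"twist":0,"jaw":0.085},{"dx":0.003,"dy":0.065,"dz":0,"twist":0,"jaw":0.085},{"dx":0.003,"dy":0.1,"dz":0,"twist":0,"jaw":0.085},{"dx":0.003,"dy":0.125,"dz":0,"twist":0,"jaw":0.085},{"dx":0.003,"dy":0.135,"dz":0,"twist":0,"jaw":0.085},{"dx":0.003,"dy":0.135,"dz":0,"twist":0,"jaw":0.07},{"dx":0.003,"dy":0.135,"dz":0,"twist":0,"jaw":0.06},{"dx":0.003,"dy":0.135,"dz":0,"twist":0,"jaw":0.054},{"dx":0.003,"dy":0.135,"dz":0,"twist":0,"jaw":0.05},{"dx":0.003,"dy":0.135,"dz":0,"twist":0,"jaw":0.045},{"dx":0.003,"dy":0.135,"dz":0,"twist":0,"jaw":0.045},{"dx":0.003,"dy":0.135,"dz":0,"twist":0,"jaw":0.045}]' 25
```

```text
time_s: 2.6
tool_pos: [0.5495, -0.3325, 0.1098]
tcp_rot: [-1.287, 1.078, -1.08]
ft_force: [-1.1, 0.1, 6.1]
gripper_width: 0.0512
```

```bash
python3 -m pendant '[{"dx":0,"dy":-0.02,"dz":0,"twist":0,"jaw":0.045},{"dx":0,"dy":-0.06,"dz":0,"twist":0,"jaw":0.045},{"dx":0,"dy":-0.1,"dz":0,"twist":0,"jaw":0.045},{"dx":-0.01,"dy":-0.14,"dz":0,"twist":0,"jaw":0.045},{"dx":-0.04,"dy":-0.16,"dz":0.005,"twist":0,"jaw":0.045},{"dx":-0.08,"dy":-0.165,"dz":0.01,"twist":0,"jaw":0.045},{"dx":-0.12,"dy":-0.165,"dz":0.013,"twist":0,"jaw":0.045},{"dx":-0.16,"dy":-0.165,"dz":0.016,"twist":0,"jaw":0.045},{"dx":-0.2,"dy":-0.165,"dz":0.018,"twist":0,"jaw":0.045},{"dx":-0.235,"dy":-0.165,"dz":0.02,"twist":0,"jaw":0.045},{"dx":-0.26,"dy":-0.165,"dz":0.02,"twist":0,"jaw":0.045},{"dx":-0.26,"dy":-0.165,"dz":0.02,"twist":0,"jaw":0.045}]'
```

```text
time_s: 3.8
tool_pos: [0.5233, -0.068, 0.2751]
tcp_rot: [-1.288, 1.073, -1.073]
ft_force: [0.5, 0.3, -0.7]
gripper_width: 0.0512
```

```bash
python3 -m pendant '[{"dx":-0.03,"dy":0,"dz":0.003,"twist":0,"jaw":0.045},{"dx":-0.07,"dy":0,"dz":0.006,"twist":0,"jaw":0.045},{"dx":-0.11,"dy":0,"dz":0.009,"twist":0,"jaw":0.045},{"dx":-0.145,"dy":0,"dz":0.011,"twist":0,"jaw":0.045},{"dx":-0.165,"dy":0,"dz":0.011,"twist":0,"jaw":0.045},{"dx":-0.174,"dy":0.02,"dz":0.011,"twist":0,"jaw":0.045},{"dx":-0.174,"dy":0.045,"dz":0.011,"twist":0,"jaw":0.045},{"dx":-0.174,"dy":0.07,"dz":0.011,"twist":0,"jaw":0.045},{"dx":-0.174,"dy":0.09,"dz":0.011,"twist":0,"jaw":0.045},{"dx":-0.174,"dy":0.1,"dz":0.011,"twist":0,"jaw":0.045},{"dx":-0.174,"dy":0.1,"dz":0.011,"twist":0,"jaw":0.045}]'
python3 - <<'E'
from h import *
p,Rm,s=tool(); print(p,Rm.round(3))
c=cam('wrist'); im,D=capture('wrist'); c2=cam('side'); s2,_=capture('side')
z=p[2]-.1098
for k,z1 in (('floor',z+.003),('rim',z+.07)): print(k,proj(c,[p[0],p[1],z1]),proj(c2,[p[0],p[1],z1]))
print('coaster',proj(c,[.503,.105,.032]),proj(c2,[.503,.105,.032]))
u,v=map(int,proj(c2,[p[0],p[1],z])); u0=max(0,u-80);v0=max(0,v-80)
b=cv2.resize(s2[v0:v0+130,u0:u0+160],(480,390),interpolation=cv2.INTER_CUBIC); print(u0,v0)
o=np.zeros((390,800,3),np.uint8);o[:240,:320]=cv2.resize(im,(320,240));o[:,320:]=b; cv2.imwrite('pics/w3.png',o); cv2.imwrite('pics/w3full.png',im)
E
```

```text
time_s: 4.9
tool_pos: [0.502, 0.1045, 0.1742]
tcp_rot: [-1.29, 1.075, -1.073]
ft_force: [-0.8, 0.2, -0.7]
gripper_width: 0.0512
[0.50195997 0.10445016 0.1742164 ] [[ 0.181 -0.001  0.983]
 [-0.983  0.     0.181]
 [-0.001 -1.    -0.001]]
floor (np.float64(322.9782495553069), np.float64(291.4670638749869)) (np.float64(246.331668649412), np.float64(330.9921981862297))
rim (np.float64(323.0667202090529), np.float64(377.82603426889796)) (np.float64(245.06276012599318), np.float64(293.33782070139205))
coaster (np.float64(322.30816889985795), np.float64(263.68161604932726)) (np.float64(246.20835200327397), np.float64(349.88192730371884))
166 252
```

View pics/w3.png

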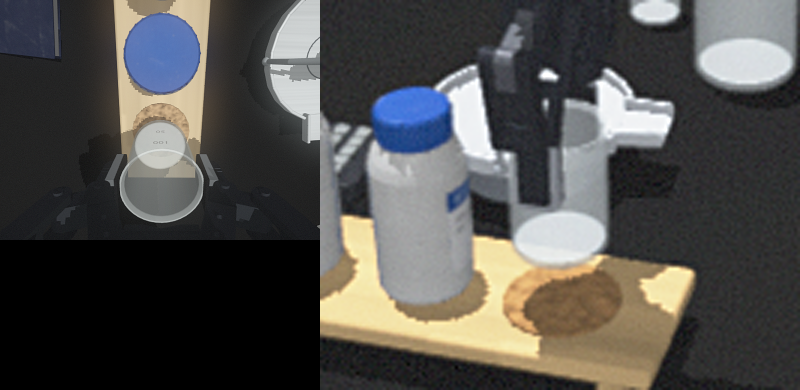

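The wrist and side views agree that the beaker hangs above the coaster within about 1–2 mm (side-view floor at (246,331), cork straight below it). I'll lower it and release.

```bash
python3 -m pendant '[{"dx":0,"dy":0.01,"dz":0,"twist":0,"jaw":0.045},{"dx":0,"dy":0.02,"dz":0,"twist":0,"jaw":0.045},{"dx":0,"dy":0.027,"dz":0,"twist":0,"jaw":0.045},{"dx":0,"dy":0.03,"dz":0,"twist":0,"jaw":0.045},{"dx":0,"dy":0.032,"dz":0,"twist":0,"jaw":0.045},{"dx":0,"dy":0.033,"dz":0,"twist":0,"jaw":0.045},{"dx":0,"dy":0.033,"dz":0,"twist":0,"jaw":0.045}]'
```

```text
time_s: 5.7
tool_pos: [0.5034, 0.1052, 0.1431]
tcp_rot: [-1.287, 1.072, -1.074]
ft_force: [0.2, 0.1, -0.2]
gripper_width: 0.0512
```

```bash
python3 -m pendant '[{"dx":0,"dy":0,"dz":0,"twist":0,"jaw":0.053},{"dx":0,"dy":0,"dz":0,"twist":0,"jaw":0.056},{"dx":0,"dy":0,"dz":0,"twist":0,"jaw":0.06},{"dx":0,"dy":0,"dz":0,"twist":0,"jaw":0.066},{"dx":0,"dy":0,"dz":0,"twist":0,"jaw":0.075},{"dx":0,"dy":0,"dz":0,"twist":0,"jaw":0.085},{"dx":0,"dy":0,"dz":0,"twist":0,"jaw":0.085},{"dx":0,"dy":0,"dz":0,"twist":0,"jaw":0.085}]'
```

```text
time_s: 6.5
tool_pos: [0.5034, 0.1052, 0.1431]
tcp_rot: [-1.287, 1.072, -1.074]
ft_force: [-0.8, 0.4, 0.4]
gripper_width: 0.0848
```

```bash
python3 -m pendant '[{"dx":0,"dy":-0.02,"dz":0,"twist":0,"jaw":0.085},{"dx":0,"dy":-0.06,"dz":0,"twist":0,"jaw":0.085},{"dx":0,"dy":-0.1,"dz":0,"twist":0,"jaw":0.085},{"dx":0.02,"dy":-0.13,"dz":0.01,"twist":-0.08,"jaw":0.085},{"dx":0.05,"dy":-0.147,"dz":0.025,"twist":-0.2,"jaw":0.085},{"dx":0.08,"dy":-0.147,"dz":0.04,"twist":-0.33,"jaw":0.085},{"dx":0.11,"dy":-0.147,"dz":0.055,"twist":-0.46,"jaw":0.085},{"dx":0.14,"dy":-0.147,"dz":0.065,"twist":-0.59,"jaw":0.085},{"dx":0.16,"dy":-0.147,"dz":0.07,"twist":-0.72,"jaw":0.085},{"dx":0.166,"dy":-0.147,"dz":0.075,"twist":-0.85,"jaw":0.085},{"dx":0.166,"dy":-0.147,"dz":0.075,"twist":-0.98,"jaw":0.085},{"dx":0.166,"dy":-0.147,"dz":0.075,"twist":-1.1,"jaw":0.085}]'
```

```text
time_s: 7.7
tool_pos: [0.6069, -0.0451, 0.2897]
tcp_rot: [-1.557, 0.222, -0.224]
ft_force: [-0.6, -0.2, -0.2]
gripper_width: 0.085
```

```bash
python3 -m pendant '[{"dx":0,"dy":0,"dz":0,"twist":-0.12,"jaw":0.085},{"dx":0,"dy":0,"dz":0,"twist":-0.24,"jaw":0.085},{"dx":0,"dy":0,"dz":0,"twist":-0.36,"jaw":0.085},{"dx":0,"dy":0,"dz":0,"twist":-0.47,"jaw":0.085},{"dx":0,"dy":0,"dz":0,"twist":-0.518,"jaw":0.085},{"dx":0,"dy":0,"dz":0,"twist":-0.518,"jaw":0.085}]'
python3 - <<'E'
from h import *
p,Rm,s=tool(); print(p,Rm.round(3),s['joint_pos'].round(2))
c=cam('wrist'); im,D=capture('wrist'); cv2.imwrite('pics/w4.png',im); cv2.imwrite('pics/t4.png',capture('top')[0])
hsv=cv2.cvtColor(im,cv2.COLOR_BGR2HSV)
m=((hsv[...,0]>5)&(hsv[...,0]<25)&(hsv[...,1]>90)&(hsv[...,2]>70)).astype(np.uint8)
for k in cv2.findContours(m,0,1)[0]:
    if cv2.contourArea(k)>400:
        W=np.array([ray(c,u,v,.123)[:2] for u,v in k[:,0]],np.float32)
        print(cv2.minAreaRect(k),cv2.minAreaRect(W))
print(proj(c,[.607,-.0445,.123]),proj(c,[.607,-.0445,.037]))
ct=cam('top');t=cv2.imread('pics/t4.png');g=cv2.cvtColor(t,cv2.COLOR_BGR2GRAY)
print('beaker floor pred px',proj(ct,[.503,.105,.035]),'rim',proj(ct,[.503,.105,.102]))
b=cv2.resize(t[160:280,170:300],None,fx=4.6,fy=4.6,interpolation=cv2.INTER_CUBIC)[:, :]
cv2.imwrite('pics/t4c.png',b)
E
```

```text
time_s: 8.3
tool_pos: [0.6068, -0.0452, 0.2895]
tcp_rot: [-1.561, -0.185, 0.182]
ft_force: [-0.6, -0.8, -0.7]
gripper_width: 0.0852
[ 0.60679252 -0.04524214  0.28954471] [[ 0.973  0.002 -0.232]
 [ 0.232  0.002  0.973]
 [ 0.002 -1.     0.001]] [ 0.41  0.37 -0.53  1.65  0.2   1.17  0.07]
(np.float64(321.53638784379183), np.float64(250.43694815708227)) (np.float64(321.573706022474), np.float64(217.98235010153613))
beaker floor pred px (np.float64(203.74756055297854), np.float64(240.1383618248858)) rim (np.float64(197.62152509495684), np.float64(235.5224281049311))
```

View pics/w4.png

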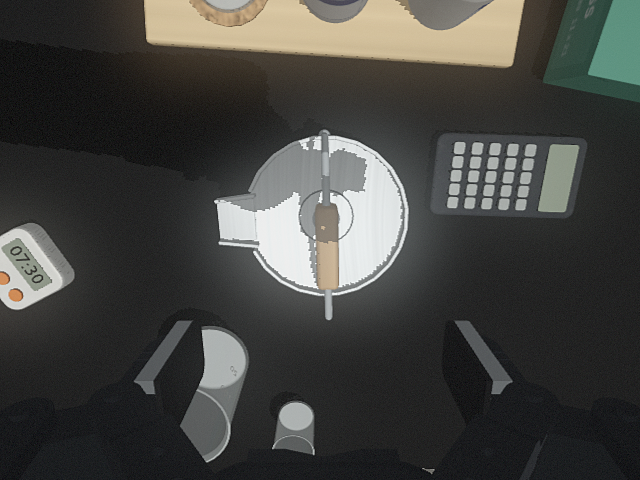

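View pics/t4c.png

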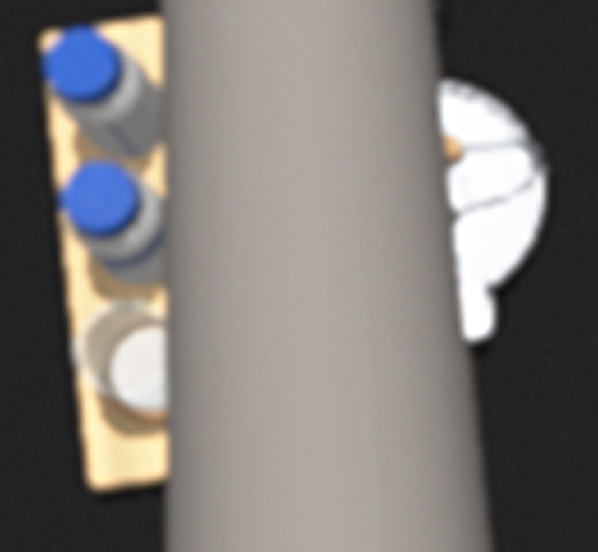

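The top view shows the beaker standing on the coaster: floor centre at crop (154,370) against a predicted (155,368). In the wrist view the grip bar is at (327,248), turned about 1.5° from the tool axis. The lip is at (219,222) on the left, and the ball is hidden under the bar. I'll refine the bar's pose.

```bash
python3 - <<'E'
from h import *
im=cv2.imread('pics/w4.png'); c=cam('wrist'); hsv=cv2.cvtColor(im,cv2.COLOR_BGR2HSV)
m=((hsv[...,0]>4)&(hsv[...,0]<28)&(hsv[...,1]>50)).astype(np.uint8); m[:195]=0;m[300:]=0;m[:,:300]=0;m[:,350:]=0
k=max(cv2.findContours(m,0,1)[0],key=cv2.contourArea)
W=np.array([ray(c,u,v,.123)[:2] for u,v in k[:,0]],np.float32)
print(cv2.contourArea(k),cv2.minAreaRect(k),cv2.minAreaRect(W))
a,b=ray(c,324,133,.044),ray(c,329,318,.044)  # ends of rods (rough)
g=cv2.cvtColor(im,cv2.COLOR_BGR2GRAY)
w=(g>120).astype(np.uint8);w[:, :205]=0;w[:,420:]=0;w[:120]=0;w[325:]=0
k=max(cv2.findContours(w,0,1)[0],key=cv2.contourArea)
W=np.array([ray(c,u,v,.042)[:2] for u,v in k[:,0]]);cen=np.array([.608,-.044])
for i in range(8):
    r=np.hypot(*(W-cen).T);q=W[abs(r-.0645)<.004]
    s=np.linalg.lstsq(np.c_[2*q,np.ones(len(q))],(q**2).sum(1),rcond=None)[0];cen=s[:2]
print('pan',cen,np.sqrt(s[2]+cen@cen),len(q))
t=(ray(c,218,200,.042)+ray(c,220,244,.042))[:2]/2-cen; print('lip',np.linalg.norm(t),np.degrees(np.arctan2(-t[1],-t[0])))
E
```

```text
933.5 ((327.2411193847656, 264.3502197265625), (49.18785858154297, 21.394718170166016), 88.72696685791016) ((0.6125892400741577, -0.052658043801784515), (0.013039995916187763, 0.03169989585876465), 14.34801959991455)
pan [ 0.61052155 -0.04413425] 0.06453939611331816 448
lip 0.08451059162301307 14.694936580497707
```

```bash
python3 -m pendant '[{"dx":0.003,"dy":0.02,"dz":0,"twist":-0.02,"jaw":0.07},{"dx":0.003,"dy":0.045,"dz":0,"twist":-0.02,"jaw":0.06},{"dx":0.003,"dy":0.07,"dz":0,"twist":-0.02,"jaw":0.05},{"dx":0.003,"dy":0.095,"dz":0,"twist":-0.02,"jaw":0.045},{"dx":0.003,"dy":0.112,"dz":0,"twist":-0.02,"jaw":0.04},{"dx":0.003,"dy":0.12,"dz":0,"twist":-0.02,"jaw":0.035},{"dx":0.003,"dy":0.1215,"dz":0,"twist":-0.02,"jaw":0.032},{"dx":0.003,"dy":0.1215,"dz":0,"twist":-0.02,"jaw":0.03}]' 30
python3 - <<'E'
from h import *
p,Rm,s=tool(); print(p,Rm.round(3))
c=cam('wrist'); im,D=capture('wrist'); cv2.imwrite('pics/w5.png',im)
E
```

```text
time_s: 9.2
tool_pos: [0.6104, -0.0442, 0.1687]
tcp_rot: [-1.56, -0.2, 0.196]
ft_force: [0.6, 0.9, 0.1]
gripper_width: 0.03
[ 0.61041028 -0.04423932  0.16871756] [[ 0.968  0.003 -0.25 ]
 [ 0.25   0.002  0.968]
 [ 0.003 -1.     0.001]]
```

View pics/w5.png

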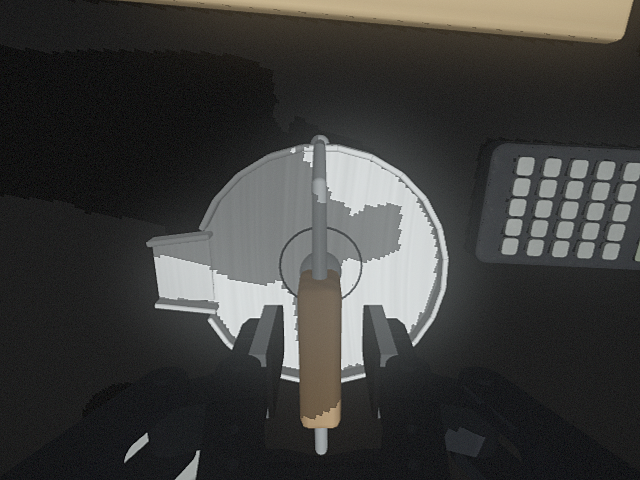

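The bar lies midway between the pads (u≈320) and square to them, and the ball shows at (321,264) in the ring. I'll close slowly.

```bash
python3 -m pendant '[{"dx":0,"dy":0,"dz":0,"twist":0,"jaw":0.025},{"dx":0,"dy":0,"dz":0,"twist":0,"jaw":0.021},{"dx":0,"dy":0,"dz":0,"twist":0,"jaw":0.018},{"dx":0,"dy":0,"dz":0,"twist":0,"jaw":0.016},{"dx":0,"dy":0,"dz":0,"twist":0,"jaw":0.0145},{"dx":0,"dy":0,"dz":0,"twist":0,"jaw":0.0135},{"dx":0,"dy":0,"dz":0,"twist":0,"jaw":0.0125},{"dx":0,"dy":0,"dz":0,"twist":0,"jaw":0.011},{"dx":0,"dy":0,"dz":0,"twist":0,"jaw":0.009},{"dx":0,"dy":0,"dz":0,"twist":0,"jaw":0.006},{"dx":0,"dy":0,"dz":0,"twist":0,"jaw":0.006},{"dx":0,"dy":0,"dz":0,"twist":0,"jaw":0.006}]' 50
```

```text
time_s: 10.45
tool_pos: [0.6106, -0.0444, 0.1691]
tcp_rot: [-1.561, -0.201, 0.195]
ft_force: [-0.9, -0.2, 0.7]
gripper_width: 0.0129
```

```bash
python3 -m pendant '[{"dx":0,"dy":-0.001,"dz":0,"twist":0,"jaw":0.006},{"dx":0,"dy":-0.003,"dz":0,"twist":0,"jaw":0.006},{"dx":0,"dy":-0.007,"dz":0,"twist":0,"jaw":0.006},{"dx":0,"dy":-0.012,"dz":0,"twist":0,"jaw":0.006},{"dx":0,"dy":-0.018,"dz":0,"twist":0,"jaw":0.006},{"dx":0,"dy":-0.025,"dz":0,"twist":0,"jaw":0.006},{"dx":0,"dy":-0.033,"dz":0,"twist":0,"jaw":0.006},{"dx":0,"dy":-0.041,"dz":0,"twist":0,"jaw":0.006},{"dx":0,"dy":-0.048,"dz":0,"twist":0,"jaw":0.006},{"dx":0,"dy":-0.054,"dz":0,"twist":0,"jaw":0.006},{"dx":0,"dy":-0.058,"dz":0,"twist":0,"jaw":0.006},{"dx":0,"dy":-0.06,"dz":0,"twist":0,"jaw":0.006}]'
python3 - <<'E'
from h import *
p,Rm,s=tool(); print(p,Rm.round(3),s['ft_force'],s['wrist_torque'])
c=cam('wrist'); im,D=capture('wrist'); cv2.imwrite('pics/w6.png',im); s2=capture('side')[0]; cv2.imwrite('pics/s6.png',s2)
o=np.zeros((300,800,3),np.uint8);o[:,:400]=cv2.resize(im,(400,300));o[:,400:]=cv2.resize(s2[140:320,140:380],(400,300));cv2.imwrite('pics/c6.png',o)
E
```

```text
time_s: 11.65
tool_pos: [0.6106, -0.0445, 0.2297]
tcp_rot: [-1.561, -0.202, 0.195]
ft_force: [0.4, -0.4, -3.1]
gripper_width: 0.0133
[ 0.61058193 -0.0444532   0.22966891] [[ 0.968  0.004 -0.25 ]
 [ 0.25   0.001  0.968]
 [ 0.004 -1.     0.   ]] [ 0.4044846  -0.41527629 -3.08958033] [-0.05642514  0.00789764  0.00087348]
```

View pics/c6.png

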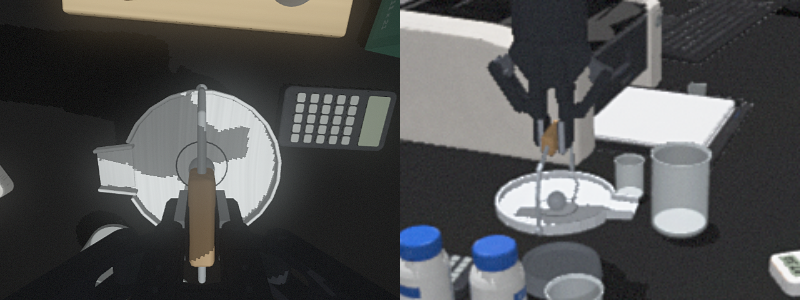

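The pan is clear of its seat and level. The ball sits in the middle of the ring (side view), and the load is about 3 N. Now I'll turn it gently in place.

```bash
python3 -m pendant '[{"dx":0,"dy":-0.001,"dz":0,"twist":0.015,"jaw":0.006},{"dx":0,"dy":-0.003,"dz":0,"twist":0.05,"jaw":0.006},{"dx":0,"dy":-0.006,"dz":0,"twist":0.11,"jaw":0.006},{"dx":0,"dy":-0.01,"dz":0,"twist":0.19,"jaw":0.006},{"dx":0,"dy":-0.014,"dz":0,"twist":0.28,"jaw":0.006},{"dx":0,"dy":-0.018,"dz":0,"twist":0.38,"jaw":0.006},{"dx":0,"dy":-0.022,"dz":0,"twist":0.48,"jaw":0.006},{"dx":0,"dy":-0.026,"dz":0,"twist":0.58,"jaw":0.006},{"dx":0,"dy":-0.03,"dz":0,"twist":0.67,"jaw":0.006},{"dx":0,"dy":-0.033,"dz":0,"twist":0.75,"jaw":0.006},{"dx":0,"dy":-0.035,"dz":0,"twist":0.8,"jaw":0.006},{"dx":0,"dy":-0.035,"dz":0,"twist":0.82,"jaw":0.006}]'
```

```text
time_s: 12.95
tool_pos: [0.6104, -0.0443, 0.2644]
tcp_rot: [-1.522, 0.443, -0.448]
ft_force: [-0.2, 0.4, -2.1]
gripper_width: 0.0135
```

```bash
python3 -m pendant '[{"dx":0,"dy":0,"dz":0,"twist":0.015,"jaw":0.006},{"dx":0,"dy":0,"dz":0,"twist":0.05,"jaw":0.006},{"dx":0,"dy":0,"dz":0,"twist":0.11,"jaw":0.006},{"dx":0,"dy":0,"dz":0,"twist":0.19,"jaw":0.006},{"dx":0,"dy":0,"dz":0,"twist":0.28,"jaw":0.006},{"dx":0,"dy":0,"dz":0,"twist":0.38,"jaw":0.006},{"dx":0,"dy":0,"dz":0,"twist":0.48,"jaw":0.006},{"dx":0,"dy":0,"dz":0,"twist":0.58,"jaw":0.006},{"dx":0,"dy":0,"dz":0,"twist":0.67,"jaw":0.006},{"dx":0,"dy":0,"dz":0,"twist":0.75,"jaw":0.006},{"dx":0,"dy":0,"dz":0,"twist":0.8,"jaw":0.006},{"dx":0,"dy":0,"dz":0,"twist":0.825,"jaw":0.006}]'
python3 - <<'E'
from h import *
p,Rm,s=tool(); print(p,Rm.round(3))
x=Rm[:2,0];print(np.degrees(np.arctan2(x[1],x[0])))
d=np.array([.5177,.0213])-p[:2]; print('dx',d@x,'dz',d@Rm[:2,2])
E
```

```text
time_s: 14.15
tool_pos: [0.6102, -0.0443, 0.264]
tcp_rot: [-1.284, 1.077, -1.079]
ft_force: [0.5, -0.7, -2.1]
gripper_width: 0.013
[ 0.61022592 -0.04425416  0.26398094] [[ 0.175  0.003  0.985]
 [-0.985  0.001  0.175]
 [-0.001 -1.     0.003]]
-79.91720118152114
dx -0.08074031886645838 dz -0.07962007424272942
```

Now dz first (−0.08, away from the bottles), then dx.

```bash
python3 -m pendant '[{"dx":0,"dy":0,"dz":-0.001,"twist":0,"jaw":0.006},{"dx":0,"dy":0,"dz":-0.004,"twist":0,"jaw":0.006},{"dx":0,"dy":0,"dz":-0.01,"twist":0,"jaw":0.006},{"dx":0,"dy":0,"dz":-0.018,"twist":0,"jaw":0.006},{"dx":0,"dy":0,"dz":-0.027,"twist":0,"jaw":0.006},{"dx":0,"dy":0,"dz":-0.037,"twist":0,"jaw":0.006},{"dx":0,"dy":0,"dz":-0.047,"twist":0,"jaw":0.006},{"dx":0,"dy":0,"dz":-0.057,"twist":0,"jaw":0.006},{"dx":0,"dy":0,"dz":-0.066,"twist":0,"jaw":0.006},{"dx":0,"dy":0,"dz":-0.073,"twist":0,"jaw":0.006},{"dx":0,"dy":0,"dz":-0.078,"twist":0,"jaw":0.006},{"dx":0,"dy":0,"dz":-0.08,"twist":0,"jaw":0.006}]'
```

```text
time_s: 15.35
tool_pos: [0.531, -0.0584, 0.2638]
tcp_rot: [-1.284, 1.077, -1.08]
ft_force: [0.5, 0.2, -1.9]
gripper_width: 0.0129
```

```bash
python3 -m pendant '[{"dx":-0.001,"dy":0,"dz":0,"twist":0,"jaw":0.006},{"dx":-0.004,"dy":0,"dz":0,"twist":0,"jaw":0.006},{"dx":-0.01,"dy":0,"dz":0,"twist":0,"jaw":0.006},{"dx":-0.018,"dy":0,"dz":0,"twist":0,"jaw":0.006},{"dx":-0.027,"dy":0,"dz":0,"twist":0,"jaw":0.006},{"dx":-0.037,"dy":0,"dz":0,"twist":0,"jaw":0.006},{"dx":-0.047,"dy":0,"dz":0,"twist":0,"jaw":0.006},{"dx":-0.057,"dy":0,"dz":0,"twist":0,"jaw":0.006},{"dx":-0.066,"dy":0,"dz":0,"twist":0,"jaw":0.006},{"dx":-0.074,"dy":0,"dz":0,"twist":0,"jaw":0.006},{"dx":-0.079,"dy":0,"dz":0,"twist":0,"jaw":0.006},{"dx":-0.081,"dy":0,"dz":0,"twist":0,"jaw":0.006}]'
python3 - <<'E'
from h import *
p,Rm,s=tool(); print(p,Rm.round(3))
c=cam('wrist'); im,D=capture('wrist'); cv2.imwrite('pics/w7.png',im); s2=capture('side')[0]; cv2.imwrite('pics/s7.png',s2)
cs=cam('side'); lip=[.503,.105,.1307]
print('pred lip',proj(c,lip),proj(cs,lip),'rim',proj(c,[.503,.105,.102]),proj(cs,[.503,.105,.102]))
o=np.zeros((400,800,3),np.uint8);o[:300,:400]=cv2.resize(im,(400,300));o[:,400:]=cv2.resize(s2[210:370,170:330],(400,400),interpolation=cv2.INTER_CUBIC);cv2.imwrite('pics/c7.png',o)
E
```

```text
time_s: 16.55
tool_pos: [0.5168, 0.022, 0.2639]
tcp_rot: [-1.284, 1.076, -1.079]
ft_force: [1.0, -0.0, -1.6]
gripper_width: 0.0132
[0.51675977 0.02201515 0.26387335] [[ 0.176  0.003  0.984]
 [-0.984  0.001  0.176]
 [-0.001 -1.     0.003]]
pred lip (np.float64(162.7010662458045), np.float64(270.4813268608758)) (np.float64(244.33599516876654), np.float64(295.51782451820867)) rim (np.float64(180.7124182712209), np.float64(253.70944704342315)) (np.float64(244.9006313915068), np.float64(311.91210422160174))
```

View pics/c7.png

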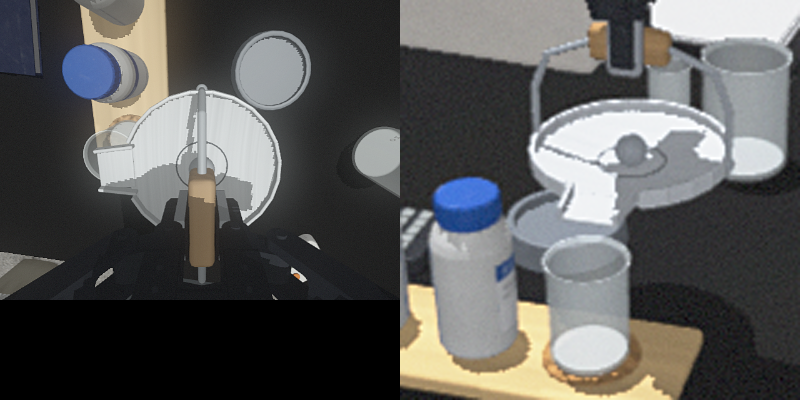

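The lip tip sits over the beaker: lip at side (247,299), mouth at (245,313), beaker on the coaster, ball in the ring, bottles standing. By wrist view the lip is about 3–4 mm off the beaker axis, well within 15 mm. I'll let it settle, then check steadiness.

```bash
python3 -m pendant '[{"dx":0,"dy":0,"dz":0.001,"twist":0,"jaw":0.006},{"dx":0,"dy":0,"dz":0.002,"twist":0,"jaw":0.006},{"dx":0,"dy":0,"dz":0.002,"twist":0,"jaw":0.006},{"dx":0,"dy":0,"dz":0.002,"twist":0,"jaw":0.006},{"dx":0,"dy":0,"dz":0.002,"twist":0,"jaw":0.006},{"dx":0,"dy":0,"dz":0.002,"twist":0,"jaw":0.006},{"dx":0,"dy":0,"dz":0.002,"twist":0,"jaw":0.006},{"dx":0,"dy":0,"dz":0.002,"twist":0,"jaw":0.006}]'
python3 - <<'E'
from h import *
c=cam('side'); P=cloud(c,capture('side')[1]); p,Rm,s=tool()
print(p,s['qvel'].round(4))
# pan tilt/height from rim & floor points in depth
m=(np.hypot(P[...,0]-p[0],P[...,1]-p[1])<.06)&(P[...,2]>.09)&(P[...,2]<.16); Q=P[m]
f=np.linalg.lstsq(np.c_[Q[:,:2]-p[:2],np.ones(len(Q))],Q[:,2],rcond=None)[0]; print('pan plane slopes,z',f.round(3),len(Q))
x=Rm[:2,0]; d=(P[...,:2]-p[:2]); a=-(d@x); b=d@Rm[:2,2]
l=(a>.072)&(a<.1)&(abs(b)<.03)&(P[...,2]>.115)&(P[...,2]<.15)
print('lip pts',l.sum(),a[l].max(),b[l].min(),b[l].max(),np.median(P[l][:,2]))
E
```

```text
time_s: 17.45
tool_pos: [0.5188, 0.0218, 0.2639]
tcp_rot: [-1.284, 1.077, -1.079]
ft_force: [1.1, 0.2, -1.3]
gripper_width: 0.0131
[0.51877877 0.02177809 0.26385678] [ 0.0008  0.0004 -0.0012 -0.0012 -0.0015 -0.0003 -0.0088]
pan plane slopes,z [ 0.013 -0.013  0.127] 1954
lip pts 214 0.09014921143413039 -0.02066130070638945 0.018480418738151292 0.1300187773373221
```

```bash
python3 -c "
from bench import job; print(job.hand_in())"
```

```text
the job is handed in; nothing more can be done
None
```

I set the middle-sized beaker on the cork coaster and released it. I then lifted the pan by its grip, turned it about 94° clockwise, and handed the job in at 17.45 s with the pan still held over the beaker. The hand-in gave no verdict, so what follows is my own measurements.

- **Beaker:** the cameras put it upright on the coaster, about 2–4 mm off centre (limit 10 mm).
- **Pan:** the last depth check gave a tilt of about 0.02 rad, with the arm essentially still.
- **Lip:** its tip is at about z = 0.130 m, roughly 28 mm above the mouth. It is square to the row within about 1° by tool yaw.
- **Ball and bystanders:** the ball was inside the ring and the bottles were standing in the last picture, taken about a second before hand-in. I did not measure the bottles, timer or tape roll again at the end.

**Disagreement:** the wrist view put the lip 3–4 mm off the beaker's axis, while the side view put it about 2 mm off in another direction. I moved it 2 mm towards the wrist estimate and took no new picture of the lip and beaker together. Either reading is well inside the 15 mm limit.

My first move command was refused because the rows lacked keys. Nothing moved, and no later check failed.

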